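# Set the tile cutter's swivel fence to 30 degrees

## Robot

A 6-joint arm with a two-finger parallel gripper is mounted at the origin on the work surface. World frame = base frame: x ahead of the robot, y to its left, z up, the work surface at z = 0. Lengths are in mm, angles in rad, forces in N, time in s.
With the tool pointing down it reaches from about 350 to 875 mm from the base axis. Payload 4.2 kg.
Tool frame: the origin (TCP) lies midway between the tips of the shut fingers; the grasp point (between the pads) lies 19 mm behind it; z points along the fingers, y is the line along which they close (so a half turn about z gives the same grasp; the last joint's range is limited). The gripper opens to 85 mm and grips with 20 to 120 N. Pads are 22 mm wide; open, the fingers measure 114 mm over their backs; the gripper's body (76 mm by 85 mm) begins 54 mm behind the grasp point. The pads swing forward as they close: fully open they stand 13 mm farther back than shut.
Start: joints at [1.465, 0.385, 0.008, 0, -1.194, -0.259], TCP at [222.944, 583.862, 231.312] pointing down, gripper open.
Joint ranges: [-3.14, 3.14], [-1.21, 2.06], [-1.07, 1.41], [-3.16, 2.05], [-2.99, -0.16], [-3.1, 3.1]. Speed limits (rad/s): [2.79, 2.79, 3.14, 3.14, 3.14, 3.14].

## Interface

Orientations are given as a unit quaternion [x, y, z, w].
In Python, from bench import read_state, get_image, job_done gives the robot as it stands.
- The arm moves only by the tool servo_tool, never from a script. Its arguments are lists of equal length, an entry for each row: "rotation": the turn, a rotation vector about the world's x, y, z scaled (see below), a list of three; "slide": the shift along the world's x, y, z scaled (see below), a list of three; "grip": the opening, from -1 (shut) to 1 (fully open). In form: {"rotation": [[rx, ry, rz], ...], "slide": [[tx, ty, tz], ...], "grip": [grip, ...]}. A call has 1 to 8 rows; each row is the pose to reach, as a shift and turn from the pose commanded when the call began, turning the shorter way round; what a row does not reach only later rows make up. The controller multiplies each number of a shift by 0.2 m and each number of a turn by 360 degrees. A row lasts 1/8 s, in which the tool goes at most 62.5 mm and 10.7 degrees, less where a joint would pass 70% of its speed; a pose out of reach is approached as far as the arm can. A call with a number of a shift or a turn outside -1 to 1 is refused whole. A call with a gripper value outside its range is refused whole. The fingers move at their own pace and stop on an object; the grip force is fixed at half the most. Time passes only in rows, so rows that repeat a pose let the fingers close. It gives the time, the measured TCP pose, the force, the opening and the grip force at its end, in the units of the state.
- read_state(): the state, without advancing time (a new reading comes with each control period).
- get_image(name): name is "scene" or "top"; returns a dict with "image" (480x640x3 uint8, red, green, blue), "depth" (480x640 float32, mm along the optical axis (not along the pixel's ray), 0 where there is no reading), "camera_matrix" (3x3 intrinsics, pixels), "k1" (the pictures are not rectified: a ray, as slopes to the right and down, at radius r is drawn at 1 + k1 r^2 times it, then the intrinsics apply), "rvec" (rotation vector, rad) and "tvec" (3), from world to camera coordinates, as OpenCV has them. Camera axes: x right, y down, z forward; pixel columns grow to the right and rows downward; lengths in mm; the calibration is good to about 2 mm. A picture is of the moment at which its call begins.
- job_done(): hands the job in; it is judged then, once.
The state is a dict: "clock": time; "joints": joint angles; "joint_vel": joint speeds; "joint_efforts": joint torques, N m; "position": TCP position; "ee_rot": TCP orientation; "contact_force": force on the tool from outside, world axes, zero at the start; "wrist_torque": the same for the moment, N m; "gripper_width": finger opening in mm; "grasp_force": force on a finger pad.
Only numpy, scipy, OpenCV 4.12 (cv2) and the standard library are available. Lean on these libraries where they do the work, as an engineer would, in place of code of your own. Each camera call takes 0.05 s, during which the arm holds its last target. There are 200 camera calls.

## Task

Set the tile cutter for a 30 degree cut: loosen the fence's clamp knob, swing the fence round to the 30 degree mark on the angle plate, and retighten the knob so that the fence is firmly clamped there, without overtightening it. Never drag the fence while it is clamped, and leave the tiles, plates and pots where they are.

Things in the scene. Friction and masses are not known exactly. Their poses are not given: they have to be found in the camera images.
- tile_cutter: Hand tile cutter fixed on the table: base 460 x 200 mm, twin rails along its y axis (27 mm either side of centre, 72-88 mm high, end brackets to 97 mm), carriage and handle (to 185 mm) parked at the -y end. Origin on the table under the fence pivot; base from y +60 to -400 mm, handle to -500. The fence stands on its +x side over an angle plate (sector, radius 150 mm, top 26 mm high).
- fence (a joint): Fence angle (rad) about its upright pivot. 0: square to the rails, along the cutter's +x; grows clockwise seen from above, towards the cutter's -y. 30 degrees = 0.5236; stops at -0.02 and 0.82. With the knob loose it swings stiffly (0.35 N m, about 2 N at fence_grip) and stays where left; clamped it must not be forced.
- fence_pivot (a point): Point on the fence's pivot axis, 50 mm above the table.
- fence_grip (a point): Place to grip or push the fence: centre of the bar's section, 185 mm from the pivot, 38.5 mm up, outside the angle plate (only table below). The fence is an aluminium bar 16 mm wide, 22 mm tall (27.5-49.5 mm up), ending 218 mm from the pivot. x axis: along the bar, outwards. Its -y face lies on the line through the pivot and is read against the scale; the bar's centre line is 8 mm behind it.
- mark_30 (a point): Point on the 30 degree mark, 140 mm from the pivot, 26 mm up. The scale on the rim of the angle plate has long dark lines at 0, 15, 30 and 45 degrees and short ones every 5 between. Axes are the cutter's.
- clamp_knob: Black steel bar-shaped knob on the fence, 115 mm from the pivot, over the bar's centre line and riding with it. Grip bar 64 mm long, 14 thick, 27 tall (54.5-81.5 mm up, 5 mm clear of the fence); origin at its centre. x: along the 64 mm, y: across, z: up, the turning axis. Right-hand screw: clockwise from above tightens. Free, it turns against 0.03 N m and rises 1.8 mm per rad as it is undone.
- clamp_strip: Steel arc in the angle plate, pressed by the end of the knob's screw (origin, axes: the cutter). From first bite, at a knob angle that differs each time, the moment to tighten rises some 0.9 N m per rad, felt truly if turned slowly. Properly tight: 0.3-0.5 N m, 0.3-0.55 rad past the bite; over 1: overtightened. At the start clamped, lightly to too tightly: 0.1-1.25 rad of loosening frees it.
- tile_blank: Bystander: white square tile 72 x 72 x 7 mm lying on the cutter's bed, clear of the fence. Origin: centre of its underside.
- tile_offcut: Bystander: terracotta tile offcut 70 x 42 x 7 mm on the table beside the fence, on the side away from its swing. Origin: middle of its underside.
- chalk_plate_a: Bystander: white plate 184 mm across, 16 mm high, with ceramic chalks. Origin: centre of its underside.
- chalk_plate_b: Bystander: white plate like the first.
- chalk_plate_c: Bystander: white plate like the first.
- glaze_jar: Bystander: jar 68 mm across, 85 mm high. Origin: centre of its underside.
- brush_pot: Bystander: terracotta pot 72 mm across, 90 mm high, brushes up to 210 mm. Origin: centre of its underside.
- tile_stack: Bystander: five 100 mm tiles stacked 40 mm high. Origin: centre of its underside.

How it is judged:
By the outcome, as a careful person would: the job done as asked, in the order asked, and still so for the second after the job is handed in, with the robot touching nothing.
It also fails if it takes over 58 s, if anything falls off the work surface, if the arm or the gripper's body presses on something with over 40 N, if the wrist force passes 120 N, or if a joint passes its speed limit or range.

## Working session

There is one attempt and no reset: what is moved stays moved. The work goes in short steps, Python scripts to look and compute and a tool call to move; the robot and the scene stay as the last step left them, time stands still between calls to the robot, and variables do not carry over. Pictures are saved under pics/ and viewed, at most 10 in all, crops included, and the job is handed in when it is done.

Besides the shell and the picture viewer there is one more tool, called after "Call:" by a JSON object that holds its "method" and its "body", one argument or row to a line. servo_tool: Moves the arm, as the interface text tells. Shifts and turns lie within -1 to 1; 1 stands for 0.2 m of shift or 360 degrees of turn. Its arguments: {"type":"object","properties":{"rotation":{"type":"array","items":{"type":"array","items":{"type":"number","minimum":-1,"maximum":1}}},"slide":{"type":"array","items":{"type":"array","items":{"type":"number","minimum":-1,"maximum":1}}},"grip":{"type":"array","items":{"type":"number"}}},"required":["rotation","slide","grip"]}

```bash
mkdir -p pics; cat > h.py <<'E'
import numpy as np, cv2
from bench import read_state,get_image,job_done
def ray(d,u,v,z):
    K=d["camera_matrix"];x=(u-K[0][2])/K[0][0];y=(v-K[1][2])/K[1][1]
    a,b=x,y
    for _ in range(20):
        s=1+d["k1"]*(a*a+b*b);a,b=x/s,y/s
    R=cv2.Rodrigues(np.array(d["rvec"],float))[0];t=np.array(d["tvec"],float).ravel()
    c=-R.T@t;r=R.T@np.array([a,b,1.]);return c+r*(z-c[2])/r[2]
def proj(d,P):
    R=cv2.Rodrigues(np.array(d["rvec"],float))[0];p=R@np.array(P,float)+np.array(d["tvec"],float).ravel()
    a,b=p[0]/p[2],p[1]/p[2];s=1+d["k1"]*(a*a+b*b);q=np.array(d["camera_matrix"])@[a*s,b*s,1];return q[:2]
E
python3 - <<'E'
from h import *
print(read_state())
for n in("top","scene"):
    d=get_image(n);cv2.imwrite(f"pics/{n}0.png",d["image"][:,:,::-1]);np.savez(f"{n}0.npz",**d)
    R=cv2.Rodrigues(np.array(d["rvec"],float))[0];print(n,-R.T@np.array(d["tvec"]).ravel(),d["camera_matrix"],d["k1"])
E
```

```text
{'clock': 0.0, 'joints': array([ 1.46459171e+00,  3.85552714e-01,  6.58199765e-03, -5.10046187e-04,
       -1.19401673e+00, -2.58610393e-01]), 'joint_vel': array([-6.86902215e-05,  7.26660169e-04,  1.91703738e-03,  1.66811271e-03,
       -6.66600738e-04,  8.30241098e-05]), 'joint_efforts': array([-2.22110175e-04, -3.92297137e+01,  1.88398325e+01,  4.18625593e+00,
       -4.66775353e-03,  1.25458364e-06]), 'position': array([222.74724652, 583.30607867, 230.20513071]), 'ee_rot': array([ 9.83392137e-01, -1.81490077e-01, -1.52939516e-04,  1.11042484e-03]), 'contact_force': array([ 0.20505862, -0.15972069,  0.19977418]), 'wrist_torque': array([ 0.01424284, -0.000908  , -0.11350017]), 'grasp_force': 0.0, 'gripper_width': 85.39118558284035}
top [ 501.4636434    -5.36563604 1648.29884222] [[588.1577307    0.         317.19985634]
 [  0.         588.1577307  234.95163781]
 [  0.           0.           1.        ]] 0.04824729781954589
scene [ 857.04308325 -528.33758126 1087.49885074] [[485.97420918   0.         315.49920173]
 [  0.         485.97420918 232.82912167]
 [  0.           0.           1.        ]] -0.02100122762868588
```

View pics/top0.png

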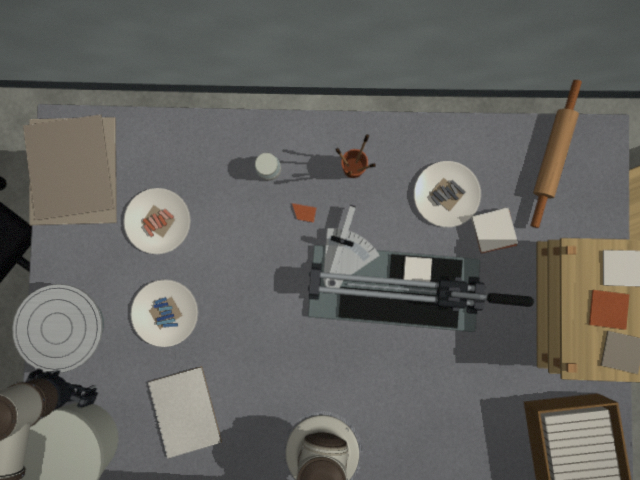

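View pics/scene0.png

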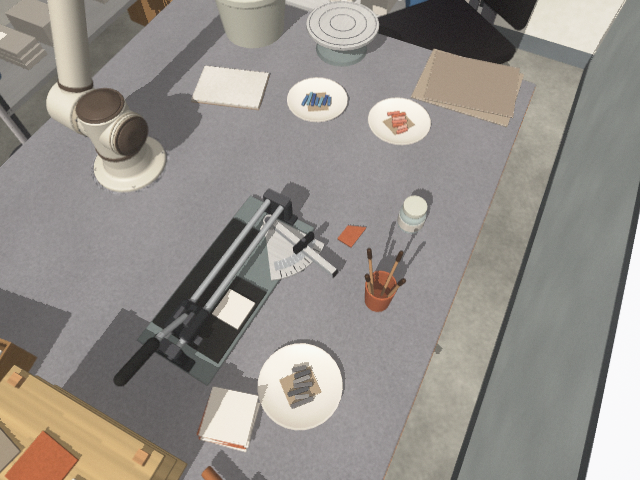

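The top view shows the cutter at about (310–480, 245–330), the fence running from the pivot near (330,282) to (349,207), and the black knob near (342,241). In the scene view the knob is near (303,242) and the fence tip near (335,271). I'll take crops for detail.

```bash
python3 - <<'E'
import cv2
a=cv2.imread("pics/top0.png")[195:305,300:400];cv2.imwrite("pics/tc.png",cv2.resize(a,None,fx=5.4,fy=5.4,interpolation=cv2.INTER_CUBIC))
a=cv2.imread("pics/scene0.png")[185:295,250:350];cv2.imwrite("pics/sc.png",cv2.resize(a,None,fx=5.4,fy=5.4,interpolation=cv2.INTER_CUBIC))
E
```

```text
(no output)
```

View pics/tc.png

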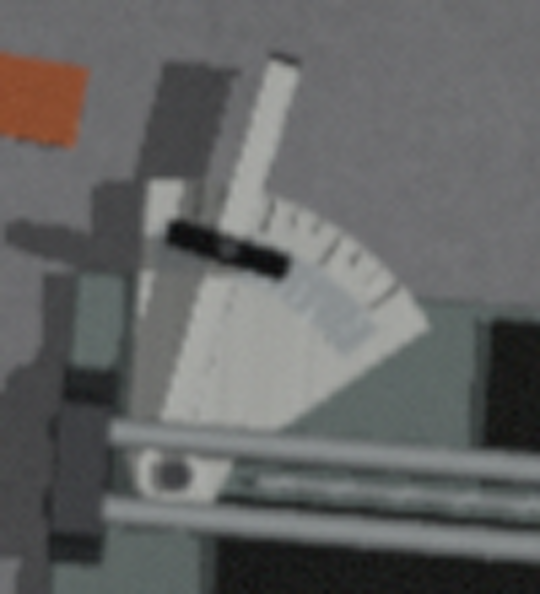

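View pics/sc.png

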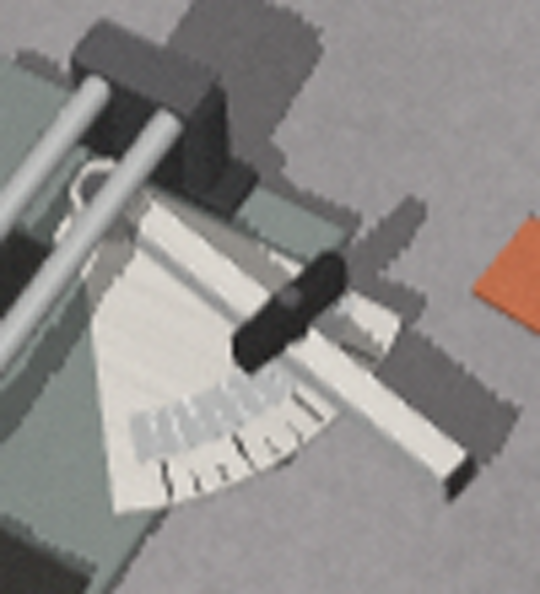

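The crops show pivot at top-crop (172,472) with the knob centre at (228,250) and fence tip at (285,62). In the scene crop, the long marks for 45/30/15 are at about (165,480), (240,445) and (308,402). Next I'll cast rays.

```bash
cat > m.py <<'E'
from h import *
def fit(P):
    P=np.array(P)[:,:2];c=P.mean(0);u=np.linalg.svd(P-c)[2][0];return c,np.degrees(np.arctan2(u[1],u[0]))
def rails(d):
    # bright ridge of each rail along its length, via white-ish ridges
    pass
E
python3 - <<'E'
from m import *
T=dict(np.load("top0.npz"));S=dict(np.load("scene0.npz"))
def full(c,o):return [(x/5.4-.5+.5/5.4+o[0],y/5.4-.5+.5/5.4+o[1]) for x,y in c]
def cast(d,c,o,z):return [ray(d,u,v,z)[:2].round(1) for u,v in full(c,o)]
to,so=(300,195),(250,185)
print("top knob ends,ctr",cast(T,[(168,232),(289,269),(228,250)],to,81.5))
print("top tip corners",cast(T,[(270,55),(298,63)],to,49.5),"pivot",cast(T,[(172,472)],to,50))
print("top marks",cast(T,[(325,258),(390,298)],to,26))
print("sc marks",cast(S,[(165,480),(240,445),(308,402)],so,26))
print("sc tip",cast(S,[(443,478),(473,456)],so,49.5),"knob",cast(S,[(238,350),(332,258),(290,297)],so,81.5))
# knob mask
for n,d,b,z in(("top",T,(325,230,360,252),81.5),("scene",S,(288,228,320,256),81.5)):
    x0,y0,x1,y1=b;g=d["image"].max(2)[y0:y1,x0:x1];m=(g<45).astype(np.uint8)
    k,l,st,ce=cv2.connectedComponentsWithStats(m);i=1+st[1:,4].argmax();v,u=np.nonzero(l==i)
    print(n,"knob c",ce[i]+[x0,y0],st[i],ray(d,*(ce[i]+[x0,y0]),z),fit([ray(d,a+x0,c+y0,z) for a,c in zip(u,v)])[1])
# rails top: ridge per column between x 345..425
g=T["image"].astype(float).mean(2)
for r in((275,287),(287,300)):
    pts=[]
    for x in range(345,425):
        col=g[r[0]:r[1],x];w=np.clip(col-130,0,None)
        if w.sum()>30:pts.append(ray(T,x,r[0]+(w*np.arange(len(col))).sum()/w.sum(),86))
    if len(pts)>5:
        c,a=fit(pts);res=(np.array(pts)[:,:2]-c)@[-np.sin(np.radians(a)),np.cos(np.radians(a))];print("rail",len(pts),c,a,res.std())
print(g[268:300,350:430:20].astype(int).T.tolist())
# fence edges top
for y in range(208,236,3):
    row=g[y,330:365];print(y,row.astype(int).tolist())
E
```

```text
top knob ends,ctr [array([583.5,  -8.3]), array([566.6, -68.4]), array([575.3, -38.1])]
top tip corners [array([675.9, -57.9]), array([672.1, -72.1])] pivot [array([464.7, -13.1])]
top marks [array([575. , -88.8]), array([ 555.3, -122.3])]
sc marks [array([ 553. , -121.5]), array([574.7, -91.2]), array([592.1, -58.3])]
sc tip [array([667.6, -75.3]), array([674.7, -59.8])] knob [array([567.2, -74. ]), array([582.7, -14.6]), array([575.2, -40.5])]
top knob c [341.11111111 240.65432099] [ 6  6 22 10 81] [575.895145   -36.25141006  81.5       ] 73.00898676520262
scene knob c [304.52777778 243.625     ] [ 8  6 18 19 72] [582.8535273 -48.8835602  81.5      ] -105.24528010114068
rail 21 [ 484.79212103 -230.20635189] -87.13481492969939 0.7331301797120001
[[159, 159, 160, 159, 161, 157, 136, 119, 131, 136, 128, 106, 83, 83, 91, 114, 128, 115, 96, 70, 44, 89, 121, 137, 136, 116, 79, 36, 26, 24, 27, 25], [99, 98, 98, 99, 99, 99, 99, 98, 101, 116, 133, 136, 123, 97, 73, 80, 92, 113, 113, 95, 83, 58, 51, 93, 126, 137, 133, 109, 76, 38, 29, 28], [27, 35, 30, 28, 27, 26, 30, 23, 27, 38, 85, 118, 13
[... 1247 characters left out ...]

226 [70, 70, 69, 72, 70, 70, 72, 73, 89, 107, 110, 109, 111, 133, 163, 162, 162, 164, 160, 142, 110, 111, 110, 110, 109, 108, 106, 108, 108, 111, 109, 109, 112, 113, 114]
229 [156, 156, 156, 140, 107, 98, 87, 86, 105, 105, 104, 102, 129, 161, 164, 164, 166, 163, 143, 113, 110, 110, 110, 108, 109, 109, 107, 109, 113, 114, 113, 112, 110, 111, 110]
232 [159, 160, 146, 113, 103, 97, 85, 91, 103, 103, 98, 115, 157, 163, 165, 166, 165, 164, 152, 140, 119, 146, 141, 134, 126, 118, 114, 115, 110, 110, 112, 108, 109, 110, 112]
235 [146, 123, 102, 78, 80, 85, 85, 101, 105, 102, 121, 155, 164, 165, 165, 165, 161, 154, 141, 122, 145, 157, 156, 143, 128, 154, 157, 153, 139, 122, 119, 112, 110, 108, 110]
```

```bash
cat > m.py <<'E'
from h import *
def fit(P):
    P=np.array(P)[:,:2];c=P.mean(0);u=np.linalg.svd(P-c)[2][0];return c,u*np.sign(u[np.abs(u).argmax()])
def cross(v,t):  # subpixel crossings
    return [i+(t-v[i])/(v[i+1]-v[i]) for i in range(len(v)-1) if (v[i]-t)*(v[i+1]-t)<0]
E
python3 - <<'E'
from m import *
T=dict(np.load("top0.npz"));S=dict(np.load("scene0.npz"))
g=T["image"].astype(float).mean(2)
L=[];R=[]
for y in range(208,231):
    row=g[y,330:365];c=cross(row[5:],134)
    if len(c)==2: L.append(ray(T,335+c[0],y,49.5));R.append(ray(T,335+c[1],y,49.5))
for n,P in(("L",L),("R",R)):
    c,u=fit(P);print("fence",n,len(P),c.round(1),np.degrees(np.arctan2(u[1],u[0])).round(2))
cl=(np.mean(L,0)+np.mean(R,0))/2;print("centre",cl)
for a,b in((277,282.4),(291.5,297)):  # ridges
    P=[]
    for x in range(352,430):
        y0=a+(x-350)*.083;ys=np.arange(int(y0)-3,int(y0)+5);w=np.clip(g[ys,x]-105,0,None)*(abs(ys-y0)<3.6)
        if w.sum()>20 and g[int(y0)-4,x]<100 :P.append(ray(T,x,(w*ys).sum()/w.sum(),86))
    c,u=fit(P);u=-u if u[1]>0 else u
    print("rail",len(P),c.round(1),"yaw of -y dir",np.degrees(np.arctan2(u[0],-u[1])).round(2))
print("depth near knob",T["depth"][238:245,338:347].astype(int).tolist())
# canny lines of dark bed for base direction
e=cv2.Canny(T["image"],60,150);l=cv2.HoughLinesP(e[240:335,300:490],1,np.pi/720,30,minLineLength=50,maxLineGap=5)
for x0,y0,x1,y1 in l[:,0]:
    p,q=ray(T,x0+300,y0+240,20),ray(T,x1+300,y1+240,20);d=p-q
    print((x0+300,y0+240,x1+300,y1+240),np.degrees(np.arctan(d[0]/d[1])).round(2))
E
```

```text
fence L 21 [636.7 -47.1] -15.99
fence R 21 [637.1 -64. ] -15.6
centre [636.91858672 -55.54293771  49.5       ]
rail 49 [ 475.4 -138.3] yaw of -y dir -3.72
rail 78 [ 435.3 -169.1] yaw of -y dir -3.59
depth near knob [[1568, 1571, 1570, 1574, 1569, 1570, 1602, 1598, 1620], [1576, 1563, 1570, 1563, 1566, 1566, 1567, 1578, 1571], [1569, 1568, 1565, 1562, 1570, 1565, 1566, 1566, 1571], [1575, 1567, 1574, 1564, 1562, 1564, 1566, 1566, 1567], [1616, 1571, 1571, 1572, 1568, 1568, 1562, 1572, 1564], [1603, 1594, 1595, 1593, 1576, 1566, 1568, 1571, 1579], [1597, 1601, 1603, 1601, 1602, 1600, 1599, 1581, 1573]]
(np.int32(338), np.int32(317), np.int32(410), np.int32(323)) 3.2
(np.int32(335), np.int32(287), np.int32(433), np.int32(296)) 3.78
(np.int32(325), np.int32(284), np.int32(403), np.int32(291)) 3.68
(np.int32(352), np.int32(282), np.int32(436), np.int32(290)) 3.98
(np.int32(320), np.int32(276), np.int32(437), np.int32(287)) 3.94
(np.int32(372), np.int32(296), np.int32(431), np.int32(301)) 3.34
```

Call:
{"method": "servo_tool", "body": {
  "rotation": [
    [0,0,-0.03],
    [0,0,-0.06],
    [0,0,-0.06],
    [0,0,-0.06]
  ],
  "slide": [
    [0.15,-0.26,0],
    [0.3,-0.52,0],
    [0.44,-0.78,0],
    [0.44,-0.78,0]
  ],
  "grip": [0,0,0,0]
}}

```text
clock: 0.6
position: [311.9, 424.5, 231.4]
ee_rot: [0.931, -0.364, -0.0, 0.001]
contact_force: [0.5, 1.2, 0.6]
gripper_width: 42.9
grasp_force: 0.0
```

Call:
{"method": "servo_tool", "body": {
  "rotation": [
    [0,0,-0.03],
    [0,0,-0.06],
    [0,0,-0.06],
    [0,0,-0.06]
  ],
  "slide": [
    [0.15,-0.26,0],
    [0.3,-0.52,0],
    [0.44,-0.78,0],
    [0.44,-0.78,0]
  ],
  "grip": [0,0,0,0]
}}

```text
clock: 1.1
position: [399.8, 269.6, 231.1]
ee_rot: [0.846, -0.533, -0.0, 0.0]
contact_force: [-0.2, 0.6, -0.4]
gripper_width: 42.9
grasp_force: 0.0
```

Call:
{"method": "servo_tool", "body": {
  "rotation": [
    [0,0,-0.03],
    [0,0,-0.06],
    [0,0,-0.06],
    [0,0,-0.06]
  ],
  "slide": [
    [0.15,-0.26,0],
    [0.3,-0.52,0],
    [0.44,-0.78,0],
    [0.44,-0.78,0]
  ],
  "grip": [0,0,0,0]
}}

```text
clock: 1.6
position: [488.2, 114.3, 230.8]
ee_rot: [0.732, -0.682, -0.0, 0.0]
contact_force: [-1.2, 0.7, 0.6]
gripper_width: 42.5
grasp_force: 0.0
```

Call:
{"method": "servo_tool", "body": {
  "rotation": [
    [0,0,-0.03],
    [0,0,-0.055],
    [0,0,-0.055],
    [0,0,-0.055],
    [0,0,-0.055],
    [0,0,-0.055]
  ],
  "slide": [
    [0.15,-0.26,0],
    [0.3,-0.52,0],
    [0.44,-0.77,0],
    [0.44,-0.77,-0.25],
    [0.44,-0.77,-0.5],
    [0.44,-0.77,-0.5]
  ],
  "grip": [0,0,0,0,0,0]
}}

```text
clock: 2.35
position: [572.4, -36.9, 127.3]
ee_rot: [-0.606, 0.796, 0.002, -0.004]
contact_force: [0.6, -0.7, 1.1]
gripper_width: 42.7
grasp_force: 0.0
```

```bash
python3 - <<'E'
from h import *
s=read_state();print(s["position"],s["joints"],s["wrist_torque"],s["contact_force"])
d=get_image("scene");a=d["image"][150:300,220:370,::-1];cv2.imwrite("pics/s1.png",cv2.resize(a,None,fx=4,fy=4,interpolation=cv2.INTER_CUBIC))
E
```

```text
[572.42359783 -36.89370074 127.28027472] [ 0.2175165   0.39797382 -0.25497323 -0.00102227 -0.92755577 -0.48600774] [-0.00577206 -0.03901905  0.00762098] [ 0.57483963 -0.69579666  1.07768032]
```

View pics/s1.png

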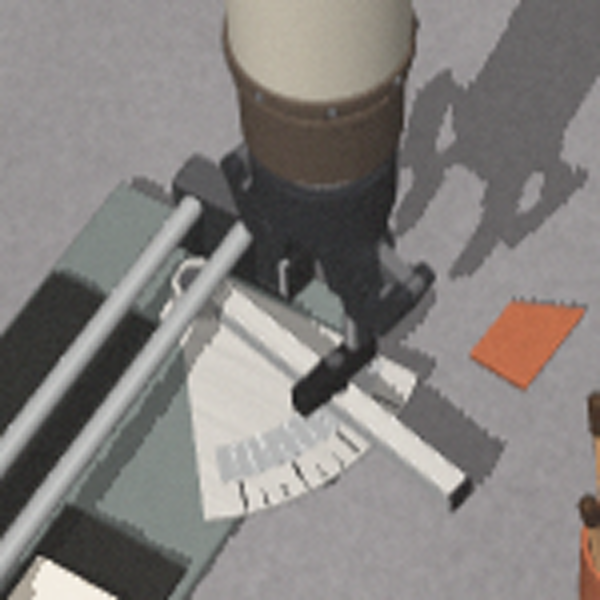

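The view shows the fingers above the knob (crop (335,375)), in line along the fence, with the fence undisturbed. Descending.

Call:
{"method": "servo_tool", "body": {
  "rotation": [
    [0,0,0],
    [0,0,0],
    [0,0,0],
    [0,0,0],
    [0,0,0],
    [0,0,0]
  ],
  "slide": [
    [0,0,0],
    [0,0,-0.1],
    [0,0,-0.2],
    [0,0,-0.3],
    [0,0,-0.375],
    [0,0,-0.375]
  ],
  "grip": [0,0,0,0,0,0]
}}

```text
clock: 3.15
position: [575.1, -37.9, 56.5]
ee_rot: [-0.605, 0.796, -0.0, 0.0]
contact_force: [0.2, -0.3, 0.4]
gripper_width: 42.4
grasp_force: 0.0
```

Call:
{"method": "servo_tool", "body": {
  "rotation": [
    [0,0,0],
    [0,0,0],
    [0,0,0],
    [0,0,0]
  ],
  "slide": [
    [0,0,0],
    [0,0,0],
    [0,0,0],
    [0,0,0]
  ],
  "grip": [-0.3,-0.45,-0.6,-0.6]
}}

```text
clock: 3.65
position: [575.2, -38.1, 56.6]
ee_rot: [-0.605, 0.796, -0.0, 0.0]
contact_force: [0.4, 0.9, 0.3]
gripper_width: 16.9
grasp_force: 0.1
```

```bash
python3 - <<'E'
from h import *
s=read_state();print({k:np.round(v,3) for k,v in s.items() if k not in("joint_vel","joint_efforts")})
E
```

```text
{'clock': np.float64(3.65), 'joints': array([ 0.215,  0.485, -0.327,  0.   , -0.758, -0.485]), 'position': array([575.203, -38.131,  56.635]), 'ee_rot': array([-0.605,  0.796, -0.   ,  0.   ]), 'contact_force': array([0.441, 0.936, 0.287]), 'wrist_torque': array([-0.058, -0.072,  0.001]), 'grasp_force': np.float64(0.124), 'gripper_width': np.float64(16.909)}
```

Call:
{"method": "servo_tool", "body": {
  "rotation": [
    [0,0,0],
    [0,0,0],
    [0,0,0]
  ],
  "slide": [
    [0,0,0],
    [0,0,0],
    [0,0,0]
  ],
  "grip": [-0.7,-0.8,-0.8]
}}

```text
clock: 4.03
position: [576.4, -38.3, 57.0]
ee_rot: [-0.605, 0.796, -0.001, 0.001]
contact_force: [4.2, -3.3, 1.1]
gripper_width: 12.9
grasp_force: 59.4
```

```bash
cat > st.py <<'E'
from h import *
s=read_state();x,y=s["ee_rot"][:2];yaw=np.degrees(2*np.arctan2(y,x))
yaw=(yaw+180)%360-180
print("t%.2f"%s["clock"],"pos",s["position"].round(2),"yaw %.2f"%yaw,"F",s["contact_force"].round(1),"M",s["wrist_torque"].round(3),"w %.1f g %.1f"%(s["gripper_width"],s["grasp_force"]))
E
python3 st.py
```

```text
t4.03 pos [576.38 -38.3   56.97] yaw -105.53 F [ 4.2 -3.3  1.1] M [-0.778 -1.14  -0.525] w 12.9 g 59.4
```

Call:
{"method": "servo_tool", "body": {
  "rotation": [
    [0,0,0.007],
    [0,0,0.014],
    [0,0,0.021],
    [0,0,0.028],
    [0,0,0.035],
    [0,0,0.042],
    [0,0,0.05],
    [0,0,0.05]
  ],
  "slide": [
    [0.006,0,0],
    [0.006,0,0],
    [0.006,0,0.001],
    [0.006,0,0.001],
    [0.006,0,0.002],
    [0.006,0,0.002],
    [0.006,0,0.003],
    [0.006,0,0.003]
  ],
  "grip": [-0.8,-0.8,-0.8,-0.8,-0.8,-0.8,-0.8,-0.8]
}}

```text
clock: 5.03
position: [575.7, -38.3, 57.1]
ee_rot: [0.722, -0.692, -0.0, 0.0]
contact_force: [1.5, -1.8, 2.6]
gripper_width: 13.2
grasp_force: 59.3
```

```bash
python3 st.py
```

```text
t5.03 pos [575.68 -38.26  57.07] yaw -87.54 F [ 1.5 -1.8  2.6] M [-0.395 -0.118 -0.312] w 13.2 g 59.3
```

Call:
{"method": "servo_tool", "body": {
  "rotation": [
    [0,0,0.008],
    [0,0,0.016],
    [0,0,0.024],
    [0,0,0.032],
    [0,0,0.04],
    [0,0,0.05],
    [0,0,0.06],
    [0,0,0.06]
  ],
  "slide": [
    [0,0,0.001],
    [0,0,0.001],
    [0,0,0.002],
    [0,0,0.002],
    [0,0,0.002],
    [0,0,0.003],
    [0,0,0.003],
    [0,0,0.003]
  ],
  "grip": [-0.8,-0.8,-0.8,-0.8,-0.8,-0.8,-0.8,-0.8]
}}

```text
clock: 6.02
position: [574.9, -38.5, 57.2]
ee_rot: [0.839, -0.544, -0.001, 0.001]
contact_force: [-0.9, -1.8, 1.5]
gripper_width: 12.5
grasp_force: 59.0
```

```bash
python3 st.py
```

```text
t6.03 pos [574.91 -38.47  57.17] yaw -65.94 F [-0.9 -1.8  1.5] M [-0.606  0.24   0.008] w 12.5 g 59.0
```

Call:
{"method": "servo_tool", "body": {
  "rotation": [
    [0,0,0.01],
    [0,0,0.02],
    [0,0,0.03],
    [0,0,0.04],
    [0,0,0.05],
    [0,0,0.06],
    [0,0,0.06]
  ],
  "slide": [
    [-0.004,0,0.001],
    [-0.004,0,0.001],
    [-0.004,0,0.002],
    [-0.004,0,0.003],
    [-0.004,0,0.003],
    [-0.004,0,0.003],
    [-0.004,0,0.003]
  ],
  "grip": [-0.8,-0.8,-0.8,-0.8,-0.8,-0.8,-0.8]
}}

```text
clock: 6.9
position: [574.4, -38.5, 57.4]
ee_rot: [0.926, -0.378, -0.001, 0.001]
contact_force: [0.6, -4.1, -1.7]
gripper_width: 12.8
grasp_force: 58.6
```

```bash
python3 st.py
```

```text
t6.90 pos [574.37 -38.48  57.39] yaw -44.38 F [ 0.6 -4.1 -1.7] M [-0.936 -0.043  0.069] w 12.8 g 58.6
```

Call:
{"method": "servo_tool", "body": {
  "rotation": [
    [0,0,-0.008],
    [0,0,-0.017],
    [0,0,-0.025],
    [0,0,-0.034],
    [0,0,-0.042],
    [0,0,-0.05],
    [0,0,-0.05]
  ],
  "slide": [
    [-0.007,-0.03,0],
    [-0.0155,-0.0585,0],
    [-0.0255,-0.0875,0],
    [-0.0375,-0.116,0],
    [-0.05,-0.1435,0],
    [-0.065,-0.17,0],
    [-0.065,-0.17,0]
  ],
  "grip": [-0.8,-0.8,-0.8,-0.8,-0.8,-0.8,-0.8]
}}

```text
clock: 7.78
position: [562.5, -71.5, 57.5]
ee_rot: [0.856, -0.518, -0.0, -0.0]
contact_force: [2.4, 1.4, -5.3]
gripper_width: 13.1
grasp_force: 58.3
```

```bash
python3 st.py; python3 - <<'E'
from h import *
for n,b in(("top",(300,195)),("scene",(250,185))):
    d=get_image(n);np.savez(n+"1.npz",**d);a=d["image"][b[1]:b[1]+110,b[0]:b[0]+100,::-1];cv2.imwrite(f"pics/{n}2.png",cv2.resize(a,None,fx=5.4,fy=5.4,interpolation=cv2.INTER_CUBIC))
E
```

```text
t7.78 pos [562.48 -71.53  57.46] yaw -62.35 F [ 2.4  1.4 -5.3] M [ 0.234 -0.655 -0.029] w 13.1 g 58.3
```

View pics/scene2.png

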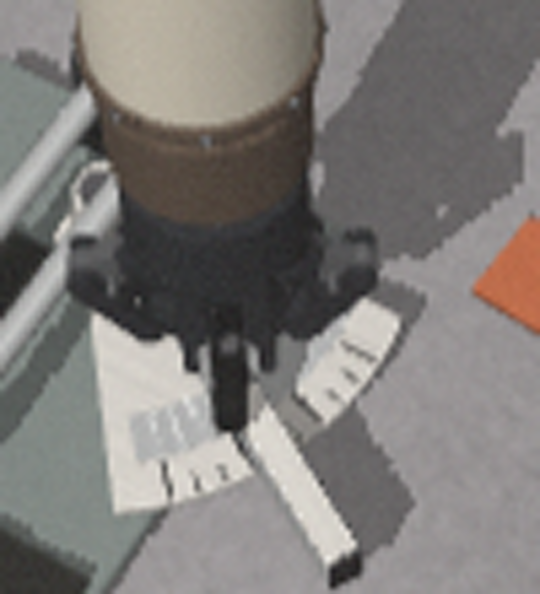

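View pics/top2.png

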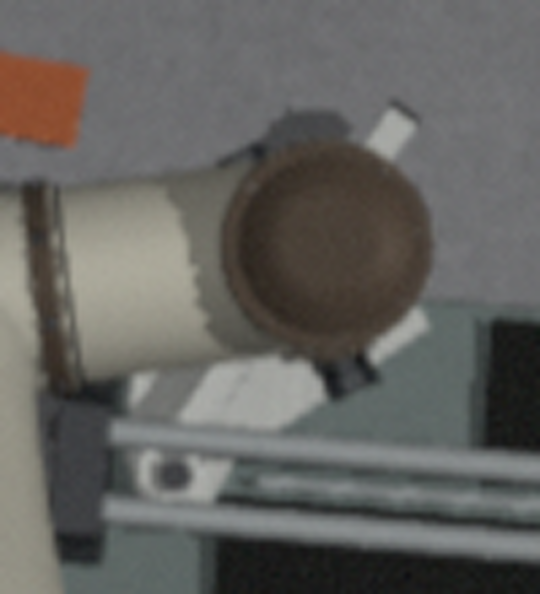

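The fence now points at about the 30° mark: in the scene crop its tip is at (345,560), and the 0° mark shows at (358,350). I'll measure its angle by fitting the edges.

```bash
python3 - <<'E'
from m import *
def f(c,o):return [(x/5.4-.5+.5/5.4+o[0],y/5.4-.5+.5/5.4+o[1]) for x,y in c]
S=dict(np.load("scene1.npz"));S0=dict(np.load("scene0.npz"));T=dict(np.load("top1.npz"));T0=dict(np.load("top0.npz"))
M=np.array([ray(S,*p,26)[:2] for p in f([(358,350),(309,408),(240,445),(166,478)],(250,185))])
ang=np.radians([0,15,30,45])
from scipy.optimize import least_squares as ls
for piv in(None,(462.4,-14.7)):
    fun=lambda q:(M-((q[:2] if piv is None else piv)+q[3]*np.c_[np.cos(q[2]-ang),np.sin(q[2]-ang)])).ravel()
    r=ls(fun,[462,-15,-.06,138]);print("marks piv,yaw",r.x[:2].round(1),np.degrees(r.x[2]).round(2),r.x[3].round(1),r.fun.round(1))
# mask fence top (bright) in both views, after and before
def top(d,b,th):
    x0,y0,x1,y1=b;im=d["image"][y0:y1,x0:x1].astype(float).mean(2);m=(im>th).astype(np.uint8)
    k,l,st,ce=cv2.connectedComponentsWithStats(m);i=1+st[1:,4].argmax();v,u=np.nonzero(l==i)
    P=np.array([ray(d,a+x0,c+y0,49.5)[:2] for a,c in zip(u,v)]);c,uu=fit(P);w=(P-c)@[-uu[1],uu[0]];al=(P-c)@uu
    print(st[i],c.round(1),"ang",np.degrees(np.arctan(uu[1]/uu[0])).round(2),"width",np.ptp(w).round(1),"len",np.ptp(al).round(1))
top(S,(297,265,322,292),140);top(T,(366,212,380,226),140)
top(T0,(340,205,358,231),140)
top(S0,(312,248,340,278),140)
E
```

```text
marks piv,yaw [461.2 -13.8] -4.35 139.6 [-0.   0.1  1.  -0.7 -1.7  1.4  0.8 -0.7]
marks piv,yaw [462.  467.4] -4.25 138.2 [ 0.1  0.6  1.  -0.5 -1.9  1.3  0.3 -1.1]
[  0   0  19  27 346] [ 616.7 -119.9] ang -49.42 width 43.9 len 71.8
[ 2  4  9  8 43] [ 637.2 -119.5] ang -43.48 width 15.4 len 21.2
[  3   2  12  24 134] [637.6 -55.9] ang -15.92 width 15.1 len 67.3
[  0   1  24  29 440] [636.9 -71.2] ang -35.55 width 59.0 len 86.7
```

Call:
{"method": "servo_tool", "body": {
  "rotation": [
    [0,0,0],
    [0,0,0],
    [0,0,0],
    [0,0,0],
    [0,0,0],
    [0,0,0],
    [0,0,0],
    [0,0,0]
  ],
  "slide": [
    [0,0,0],
    [0,0,0],
    [0,0,0.2],
    [0,0,0.5],
    [0,0.3,0.5],
    [0,0.6,0.5],
    [0,0.9,0.5],
    [0,1,0.5]
  ],
  "grip": [-0.3,0,0,0,0,0,0,0]
}}

```text
clock: 8.88
position: [562.1, 130.6, 158.7]
ee_rot: [0.857, -0.516, 0.0, -0.0]
contact_force: [0.8, -1.0, 0.5]
gripper_width: 42.9
grasp_force: 0.0
```

```bash
python3 st.py; python3 - <<'E'
from h import *
for n,b in(("top",(300,195)),("scene",(250,185))):
    d=get_image(n);np.savez(n+"2.npz",**d);a=d["image"][b[1]:b[1]+110,b[0]:b[0]+100,::-1];cv2.imwrite(f"pics/{n}3.png",cv2.resize(a,None,fx=5.4,fy=5.4,interpolation=cv2.INTER_CUBIC))
a=np.hstack([cv2.resize(cv2.imread(f"pics/{n}3.png"),(395,434)) for n in("top","scene")]);cv2.imwrite("pics/both3.png",a)
E
```

```text
t8.88 pos [562.12 130.57 158.67] yaw -62.11 F [ 0.8 -1.   0.5] M [-0.028 -0.015 -0.009] w 42.9 g 0.0
```

View pics/both3.png

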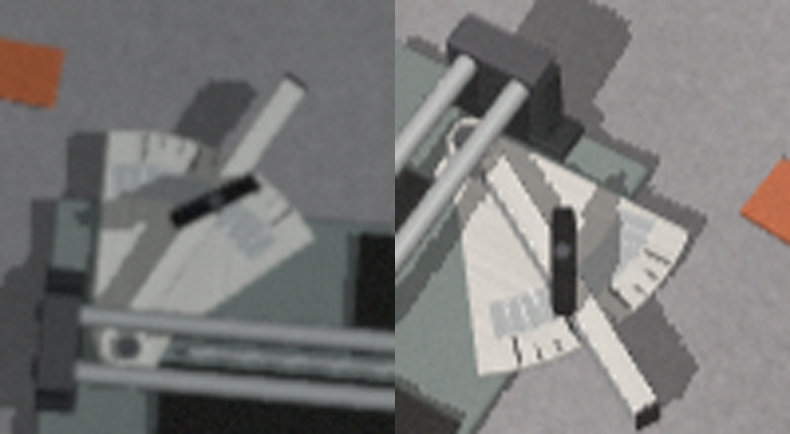

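```bash
cat > fa.py <<'E'
from m import *
import sys
def edges(d,p0,p1,half=14,n=60,th=None):
    """p0,p1 world centreline ends at z 49.5; sample across, return edge points L,R"""
    g=d["image"].astype(np.float32).mean(2);p0,p1=map(np.array,(p0,p1));u=(p1-p0)/np.linalg.norm(p1-p0);nn=np.array([-u[1],u[0]]);E=([],[])
    o=np.arange(-half,half+.1,.4)
    for t in np.linspace(0,1,n):
        c=p0+t*(p1-p0);q=np.array([proj(d,[*(c+nn*k),49.5]) for k in o],np.float32)
        v=cv2.remap(g,q[None,:,0],q[None,:,1],cv2.INTER_LINEAR)[0];gr=np.gradient(cv2.GaussianBlur(v[None],(1,1),0)[0]);h=len(o)//2
        for E_,s,sl in((E[0],-1,slice(h,None)),(E[1],1,slice(0,h))):
            w=np.clip(s*gr[sl],0,None);i=w.argmax();k=slice(max(i-6,0),i+7);ww=w[k];
            if ww.sum()>15:E_.append(c+nn*(o[sl][k]*ww).sum()/ww.sum())
    out=[]
    for n_,P in(("behind(+)",E[0]),("face(-y)",E[1])):
        P=np.array(P);c,u=fit(P)
        for _ in range(3):
            r=(P-c)@[-u[1],u[0]];P=P[abs(r)<max(1.,2*r.std())];c,u=fit(P)
        print(n_,len(P),c.round(2),"ang %.2f"%np.degrees(np.arctan(u[1]/u[0])),"res %.2f"%((P-c)@[-u[1],u[0]]).std());out.append((c,u))
    return out
E
python3 - <<'E'
from fa import *
piv=np.array([462.4,-14.7])
def cl(a,r):
    a=np.radians(a);return piv+r*np.array([np.cos(a),np.sin(a)])+8*np.array([-np.sin(a),np.cos(a)])
for n in("top","scene"):
    for tag,a in(("0",-15.8),("2",-33.4)):
        d=dict(np.load(n+tag+".npz"));print(n,tag)
        for c,u in edges(d,cl(a,158),cl(a,212)):pass
    d=dict(np.load(n+"2.npz"));print("marks/tip proj:",proj(d,[*cl(-33.4,218),49.5]).round(1))
# knob centre in new views
for n,b in(("top",(340,236,368,254)),("scene",(287,232,301,268))):
    d=dict(np.load(n+"2.npz"));x0,y0,x1,y1=b;m=(d["image"].max(2)[y0:y1,x0:x1]<48).astype(np.uint8)
    k,l,st,ce=cv2.connectedComponentsWithStats(m);i=1+st[1:,4].argmax();v,u=np.nonzero(l==i)
    c,uu=fit([ray(d,a+x0,e+y0,81.5) for a,e in zip(u,v)]);print("knob",n,st[i],c.round(1),np.degrees(np.arctan(uu[1]/uu[0])).round(1))
E
```

```text
top 0
behind(+) 60 [644.73 -49.79] ang -15.58 res 0.36
face(-y) 59 [640.32 -64.9 ] ang -15.86 res 0.38
top 2
behind(+) 60 [ 625.97 -102.71] ang -33.47 res 0.30
face(-y) 58 [ 617.75 -116.02] ang -34.11 res 0.37
marks/tip proj: [375.2 215.2]
scene 0
behind(+) 60 [644.16 -51.83] ang -15.59 res 0.27
face(-y) 60 [639.66 -67.73] ang -15.96 res 0.47
scene 2
behind(+) 60 [ 624.55 -104.86] ang -33.12 res 0.28
face(-y) 60 [ 615.69 -118.3 ] ang -32.89 res 0.33
marks/tip proj: [314.4 288.3]
knob top [ 4  9 10  7 39] [556.8 -55.6] -60.1
knob scene [ 3 18  6 15 56] [574.1 -93.8] -64.5
```

```bash
python3 - <<'E'
from fa import *
from scipy.signal import find_peaks
for n,sh in(("top",(0,0)),("scene",(-.6,-2.4))):
    p=np.array([462.4,-14.7])+sh
    for tag in("0","2"):
        d=dict(np.load(n+tag+".npz"));g=d["image"].astype(np.float32).mean(2)
        A=np.arange(-58,2,.2)
        V=[]
        for r in np.arange(134,147,1.):
            q=np.array([proj(d,[*(p+r*np.array([np.cos(np.radians(a)),np.sin(np.radians(a))])),26]) for a in A],np.float32)
            V.append(cv2.remap(g,q[None,:,0],q[None,:,1],cv2.INTER_CUBIC)[0])
        v=np.mean(V,0);pk,pr=find_peaks(-v,prominence=4)
        print(n,tag,[(round(A[i],1),int(v[i]),int(k)) for i,k in zip(pk,pr["prominences"])])
E
```

```text
top 0 [(np.float64(-48.2), 125, 38), (np.float64(-43.4), 152, 7), (np.float64(-38.4), 140, 21), (np.float64(-33.4), 122, 37), (np.float64(-28.4), 147, 10), (np.float64(-23.6), 142, 16), (np.float64(-18.6), 118, 46), (np.float64(-7.6), 101, 5), (np.float64(-3.4), 81, 74)]
top 2 [(np.float64(-48.2), 125, 39), (np.float64(-43.4), 154, 6), (np.float64(-34.6), 22, 139), (np.float64(-23.8), 96, 10), (np.float64(-18.8), 84, 61), (np.float64(-13.8), 146, 11), (np.float64(-8.4), 149, 10), (np.float64(-3.4), 123, 38)]
scene 0 [(np.float64(-51.0), 207, 6), (np.float64(-48.6), 109, 104), (np.float64(-43.6), 163, 50), (np.float64(-41.4), 204, 5), (np.float64(-38.6), 170, 39), (np.float64(-33.4), 117, 96), (np.float64(-28.6), 173, 32), (np.float64(-23.4), 176, 28), (np.float64(-18.4), 124, 84), (np.float64(-14.0), 143, 66), (np.float64(-3.4), 91, 103)]
scene 2 [(np.float64(-51.0), 208, 5), (np.float64(-48.6), 109, 104), (np.float64(-43.6), 163, 50), (np.float64(-38.6), 169, 40), (np.float64(-33.2), 91, 123), (np.float64(-23.4), 116, 21), (np.float64(-18.8), 93, 117), (np.float64(-13.4), 170, 34), (np.float64(-8.2), 160, 44), (np.float64(-3.2), 133, 72)]
```

Call:
{"method": "servo_tool", "body": {
  "rotation": [
    [0,0,0],
    [0,0,0],
    [0,0,0],
    [0,0,0],
    [0,0,0],
    [0,0,0],
    [0,0,0],
    [0,0,0]
  ],
  "slide": [
    [0,-0.3,0],
    [0,-0.6,0],
    [0,-0.9,0],
    [0,-1,0],
    [0,-1,0],
    [0,-1,-0.2],
    [0,-1,-0.35],
    [0,-1,-0.4]
  ],
  "grip": [0,0,0,0,0,0,0,0]
}}

```text
clock: 9.98
position: [561.2, -71.4, 76.4]
ee_rot: [0.856, -0.517, -0.001, 0.001]
contact_force: [0.8, 0.1, 1.0]
gripper_width: 43.1
grasp_force: 0.0
```

Call:
{"method": "servo_tool", "body": {
  "rotation": [
    [0,0,0],
    [0,0,0],
    [0,0,0],
    [0,0,0],
    [0,0,0],
    [0,0,0],
    [0,0,0],
    [0,0,0]
  ],
  "slide": [
    [0,0,-0.07],
    [0,0,-0.1],
    [0,0,-0.1],
    [0,0,-0.1],
    [0,0,-0.1],
    [0,0,-0.1],
    [0,0,-0.1],
    [0,0,-0.1]
  ],
  "grip": [0,0,0,-0.3,-0.5,-0.65,-0.8,-0.8]
}}

```text
clock: 10.98
position: [562.7, -72.1, 58.6]
ee_rot: [0.856, -0.517, 0.0, -0.0]
contact_force: [-0.2, 0.2, 3.6]
gripper_width: 13.2
grasp_force: 59.8
```

```bash
python3 st.py
```

```text
t10.97 pos [562.72 -72.14  58.63] yaw -62.29 F [-0.2  0.2  3.6] M [ 0.035  0.101 -0.021] w 13.2 g 59.8
```

Call:
{"method": "servo_tool", "body": {
  "rotation": [
    [0,0,-0.01],
    [0,0,-0.02],
    [0,0,-0.03],
    [0,0,-0.04],
    [0,0,-0.05],
    [0,0,-0.055],
    [0,0,-0.055]
  ],
  "slide": [
    [0,0,0],
    [0,0,-0.001],
    [0.001,-0.001,-0.002],
    [0.001,-0.001,-0.002],
    [0.002,-0.001,-0.003],
    [0.002,-0.001,-0.003],
    [0.002,-0.001,-0.003]
  ],
  "grip": [-0.8,-0.8,-0.8,-0.8,-0.8,-0.8,-0.8]
}}

```text
clock: 11.85
position: [563.3, -72.0, 58.5]
ee_rot: [0.755, -0.656, 0.001, -0.0]
contact_force: [-0.1, 2.8, 6.0]
gripper_width: 12.9
grasp_force: 60.3
```

```bash
python3 st.py;  python3 - <<'E'
from fa import *
piv=np.array([462.4,-14.7])
def cl(a,r):
    a=np.radians(a);return piv+r*np.array([np.cos(a),np.sin(a)])+8*np.array([-np.sin(a),np.cos(a)])
d=get_image("scene");np.savez("scene3.npz",**d)
for n in "23": edges(dict(np.load(f"scene{n}.npz")),cl(-33.4,158),cl(-33.4,212))
E
```

```text
t11.85 pos [563.28 -71.97  58.48] yaw -82.01 F [-0.1  2.8  6. ] M [0.554 0.438 0.246] w 12.9 g 60.3
behind(+) 60 [ 624.55 -104.86] ang -33.12 res 0.28
face(-y) 60 [ 615.69 -118.3 ] ang -32.89 res 0.33
behind(+) 60 [ 624.45 -105.  ] ang -33.27 res 0.24
face(-y) 60 [ 615.56 -118.5 ] ang -33.18 res 0.38
```

Call:
{"method": "servo_tool", "body": {
  "rotation": [
    [0,0,-0.003],
    [0,0,-0.006],
    [0,0,-0.009],
    [0,0,-0.012],
    [0,0,-0.014],
    [0,0,-0.014],
    [0,0,-0.014]
  ],
  "slide": [
    [0,-0.002,0],
    [0,-0.002,-0.001],
    [0,-0.002,-0.002],
    [0,-0.002,-0.002],
    [0,-0.002,-0.003],
    [0,-0.002,-0.003],
    [0,-0.002,-0.003]
  ],
  "grip": [-0.8,-0.8,-0.8,-0.8,-0.8,-0.8,-0.8]
}}

```text
clock: 12.78
position: [563.3, -72.1, 58.4]
ee_rot: [0.725, -0.688, 0.001, -0.0]
contact_force: [-2.5, 3.4, 8.6]
gripper_width: 12.9
grasp_force: 60.9
```

```bash
python3 st.py
```

```text
t12.78 pos [563.32 -72.13  58.41] yaw -86.98 F [-2.5  3.4  8.6] M [1.035 0.765 0.403] w 12.9 g 60.9
```

Call:
{"method": "servo_tool", "body": {
  "rotation": [
    [0,0,0],
    [0,0,0],
    [0,0,0]
  ],
  "slide": [
    [0.004,-0.003,0.006],
    [0.004,-0.003,0.006],
    [0.004,-0.003,0.006]
  ],
  "grip": [-0.8,-0.8,-0.8]
}}

```text
clock: 13.15
position: [563.3, -72.2, 58.4]
ee_rot: [0.725, -0.688, -0.0, -0.0]
contact_force: [-1.1, 6.2, 4.5]
gripper_width: 13.0
grasp_force: 60.3
```

```bash
python3 st.py
```

```text
t13.15 pos [563.3  -72.17  58.45] yaw -87.02 F [-1.1  6.2  4.5] M [1.564 0.628 0.417] w 13.0 g 60.3
```

Call:
{"method": "servo_tool", "body": {
  "rotation": [
    [0,0,0]
  ],
  "slide": [
    [0,0,0]
  ],
  "grip": [-0.8]
}}

```text
clock: 13.28
position: [563.3, -72.2, 58.5]
ee_rot: [0.725, -0.688, -0.0, -0.0]
contact_force: [-2.7, 6.1, 3.9]
gripper_width: 12.9
grasp_force: 60.3
```

```bash
python3 st.py
```

```text
t13.28 pos [563.33 -72.17  58.45] yaw -87.02 F [-2.7  6.1  3.9] M [1.559 0.596 0.433] w 12.9 g 60.3
```

Call:
{"method": "servo_tool", "body": {
  "rotation": [
    [0,0,0],
    [0,0,0],
    [0,0,0]
  ],
  "slide": [
    [-0.002,0.003,0.002],
    [-0.002,0.006,0.003],
    [-0.002,0.006,0.003]
  ],
  "grip": [-0.8,-0.8,-0.8]
}}

```text
clock: 13.65
position: [563.2, -72.1, 58.5]
ee_rot: [0.725, -0.689, 0.0, -0.0]
contact_force: [0.4, 0.9, -1.7]
gripper_width: 12.7
grasp_force: 59.5
```

```bash
python3 st.py;python3 - <<'E'
from fa import *
piv=np.array([462.4,-14.7])
def cl(a,r):
    a=np.radians(a);return piv+r*np.array([np.cos(a),np.sin(a)])+8*np.array([-np.sin(a),np.cos(a)])
d=get_image("scene");edges(d,cl(-33.4,158),cl(-33.4,212))
E
```

```text
t13.65 pos [563.24 -72.13  58.45] yaw -87.13 F [ 0.4  0.9 -1.7] M [ 0.404 -0.253  0.404] w 12.7 g 59.5
behind(+) 60 [ 624.24 -105.32] ang -33.34 res 0.29
face(-y) 60 [ 615.37 -118.78] ang -33.52 res 0.41
```

Call:
{"method": "servo_tool", "body": {
  "rotation": [
    [0,0,0],
    [0,0,0],
    [0,0,0],
    [0,0,0],
    [0,0,0],
    [0,0,0],
    [0,0,0],
    [0,0,0]
  ],
  "slide": [
    [0,0,0],
    [0,0,0],
    [0,0,0.2],
    [0,0,0.5],
    [0,0.3,0.5],
    [0,0.6,0.5],
    [0,0.9,0.5],
    [0,1,0.5]
  ],
  "grip": [-0.3,0,0,0,0,0,0,0]
}}

```text
clock: 14.7
position: [563.0, 130.5, 158.9]
ee_rot: [0.725, -0.688, 0.0, -0.0]
contact_force: [0.7, -0.8, -0.6]
gripper_width: 42.6
grasp_force: 0.0
```

```bash
python3 st.py; python3 - <<'E'
from fa import *
piv=np.array([462.4,-14.7])
def cl(a,r):
    a=np.radians(a);return piv+r*np.array([np.cos(a),np.sin(a)])+8*np.array([-np.sin(a),np.cos(a)])
for n,p,b in(("top",piv,(335,230,370,258)),("scene",piv+[-.6,-2.4],(280,225,310,272))):
    d=get_image(n);(c,_),(f,_)=edges(d,cl(-33.4,158),cl(-33.4,212));v=c-p;w=f-p
    print(n,np.degrees(np.arctan2(v[1],v[0])-np.arcsin(16/np.hypot(*v))),np.degrees(np.arctan2(w[1],w[0])))
    cv2.imwrite(f"pics/{n}4.png",cv2.resize(d["image"][185:305,250:400,::-1],None,fx=4,fy=4,interpolation=cv2.INTER_CUBIC))
E
```

```text
t14.70 pos [562.97 130.5  158.92] yaw -87.00 F [ 0.7 -0.8 -0.6] M [-0.02  -0.015 -0.032] w 42.6 g 0.0
behind(+) 60 [ 625.65 -103.19] ang -33.40 res 0.24
face(-y) 59 [ 616.88 -116.27] ang -33.32 res 0.37
top -33.40299479109888 -33.324266631428614
behind(+) 60 [ 624.24 -105.33] ang -33.38 res 0.29
face(-y) 60 [ 615.37 -118.78] ang -33.47 res 0.40
scene -33.47479968200025 -33.50772370951676
```

View pics/scene4.png

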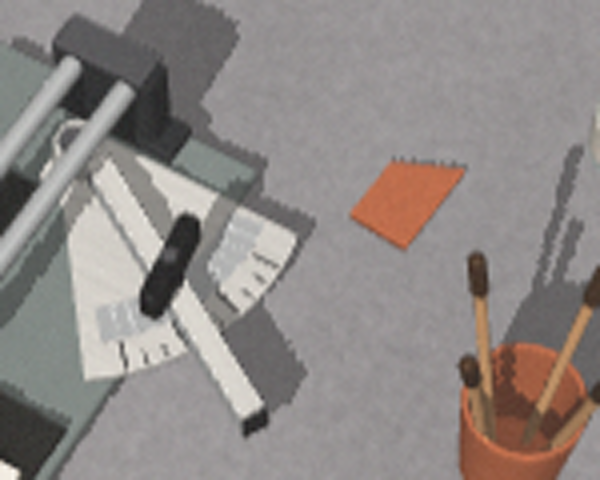

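The picture shows the fence at the 30° mark (tip at about (255,420)), the knob turned tight at (170,265), and the tiles and pots unmoved. The fence measures about −33.43° against −33.45° for the mark, so I'm handing in.

```bash
python3 -c "from bench import job_done;print(job_done())"
```

```text
the job is handed in; nothing more can be done
None
```

I loosened the knob, swung the fence to the 30° mark (measured within about 0.1°), and retightened it to about 0.4 N m, inside the proper range. I handed the job in at about 15 s on the robot's clock; no verdict was shown, and I judged the turn past the bite from the torque alone, not measured it.

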